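# Gauge two drive sleeves and sort them

## Task

Check the two square-bored aluminium sleeves on the leaning gauge pin, one at a time: take one, push it gently over the pin and feel, turning it, whether it drops fully home over the square or stays stuck on top of it; then stand it upright in the square tray if it went home, or in the round dish if it did not, before trying the other one the same way. Sort both, leave the other things on the bench where they are, and do not force a sleeve.

Things in the scene. Friction and masses are not known exactly. Their poses are not given: they have to be found in the camera images.
- sleeve_1_center (a point): one of two bare aluminium coupling sleeves, alike outside: square tubes 36 x 36 mm, 80 mm long, standing upright on the bench, with a square bore right through, parallel to the outer faces. This point is its centre, 40 mm above its foot; z runs along it (up), x and y are square to its faces. A quarter turn changes nothing. 0.13 to 0.24 kg.
- sleeve_2_center (a point): one of two bare aluminium coupling sleeves, alike outside: square tubes 36 x 36 mm, 80 mm long, standing upright on the bench, with a square bore right through, parallel to the outer faces. This point is its centre, 40 mm above its foot; z runs along it (up), x and y are square to its faces. A quarter turn changes nothing. 0.13 to 0.24 kg.
- sleeve_1: the same sleeve as sleeve_1_center; this point is the middle of its foot. One of the two sleeves has a bore of 25 mm (1.5 mm of play a side on the gauge's square), the other a bore of 18 mm, too small for it; which is which must be found by trying.
- sleeve_2: the same sleeve as sleeve_2_center; this point is the middle of its foot. One of the two sleeves has a bore of 25 mm (1.5 mm of play a side on the gauge's square), the other a bore of 18 mm, too small for it; which is which must be found by trying.
- gauge: dark steel gauge stand, fixed to the bench, base plate 130 x 110 mm, 12 mm thick; origin on the bench, 72 mm straight below pin_foot; x points away from the leaning side. It carries the boss and the pin.
- pin_foot (a point): foot of the bright steel gauge pin: centre of the flat end (62 mm across) of a round dark boss, 72 mm above the bench. z points out along the pin, which leans 32 degrees from vertical, mostly towards world -y (the robot's right); x lies in the plane of the lean, y level. A sleeve fully home has its foot on this face (centre 40 mm up z).
- square_top (a point): on the pin's axis, 30 mm up from pin_foot, same axes: the upper end of the pin's square part, 22 x 22 mm. The square does not turn; it is set turned about the pin by up to 30 degrees (0.52 rad) either way from these x and y: the angle is not told and must be felt or seen. The large-bored sleeve drops over it when square with it to about 6 degrees.
- pin_tip (a point): the pin's free end, 62 mm from pin_foot, same axes, 8 mm diameter, tapering out to 15.6 mm at 54 mm from the foot; then a round pilot 15.6 mm to 33 mm, then a 45 degree cone out to 22 mm at 30 mm. A sleeve slides freely over tip and pilot and stops with its foot 30 to 32 mm above pin_foot, on the cone or the square's corners.
- tray_floor (a point): square grey tray, fixed, 120 x 120 mm outside, rim 18 mm high, walls 4 mm; this point is the centre of its inner floor, 4 mm above the bench. For the sleeve that fits.
- dish_floor (a point): round grey dish, fixed, 114 mm across the rim, 18 mm high, walls 3 mm; this point is the centre of its inner floor (about 50 mm radius), 4 mm above the bench. For the sleeve that does not fit.
- tape: roll of paper tape lying flat, 90 mm across, 22 mm high; leave it alone. Origin at the centre of its underside
- bottle: white solvent bottle, 48 mm across, 120 mm tall; leave it alone. Origin at the centre of its underside
- driver: black-handled screwdriver lying on the bench, about 200 mm long; leave it alone. Origin at the centre of its underside
- heatsink: dark finned heat sink, 50 x 42 x 25 mm; leave it alone. Origin at the centre of its underside
- mug: white mug, 80 mm across, 90 mm tall; leave it alone. Origin at the centre of its underside
Mind the look-alikes: they are no part of the job. Leave any brown or orange look-alike of the part that bears dish_floor alone.

How it is judged:
By the outcome, as a careful person would: the job done as asked, in the order asked, and still so for the second after the job is handed in, with the robot touching nothing.
It also fails if it takes over 72 s, if anything falls off the work surface, if the arm or the gripper's body presses on something with over 40 N, if the wrist force passes 120 N, or if a joint passes its speed limit or range.

## Robot

A 7-joint arm with a two-finger parallel gripper is mounted at the origin on the work surface. World frame = base frame: x ahead of the robot, y to its left, z up, the work surface at z = 0. Lengths are in m, angles in degrees, forces in N, time in s.
With the tool pointing down it reaches from about 0.425 to 0.875 m from the base axis. Payload 4.7 kg.
Tool frame: the origin (TCP) lies at the very end of the fingers, on their centre line; the grasp point (between the pads) lies 19 mm behind it; z points along the fingers, y is the direction in which the jaws open and shut (so a half turn about z gives the same grasp; the last joint's range is limited). The gripper opens to 87 mm and grips with 3 to 60 N. Pads are 19 mm wide; open, the fingers measure 117 mm over their backs; the gripper's body (75 mm by 190 mm) begins 51 mm behind the grasp point.
Start: joints at [70.193, 18.392, -4.016, 83.108, 1.295, 78.541, -3.26], TCP at [0.229, -0.608, 0.223] pointing down, gripper open.
Joint ranges: [-163.93, 163.93], [-17.29, 119.83], [-79.2, 71.16], [3.27, 140.29], [-89.18, 269.18], [5.43, 117.66], [-154.24, 154.24]. Speed limits (degrees/s): [147.25, 147.25, 180, 180, 180, 180, 180].

## Interface

Orientations are given as [roll, pitch, yaw] about the fixed x, y, z axes, in that order (R = Rz(yaw) Ry(pitch) Rx(roll)).
In Python, from cell import env gives the robot as it stands.
- The arm moves only by the tool servo_tool, never from a script. Its argument "increments" is a list that holds one entry, the list of rows, each a list of 7 numbers: the shift along the tool's x, y, z in m, then the turn, a rotation vector about the tool's x, y, z in degrees, then the opening, from -1 (shut) to 1 (fully open). In form: [[[dx, dy, dz, rx, ry, rz, fingers], ...]]. A call has 1 to 20 rows; each row is the pose to reach, as a shift and turn from the pose commanded when the call began, along the tool's axes at that moment; what a row does not reach only later rows make up. A row lasts 1/10 s, in which the tool goes at most 50 mm and 8.59 degrees, less where a joint would pass 70% of its speed; a pose out of reach is approached as far as the arm can. A call with a gripper value outside its range is refused whole. The fingers move at their own pace and stop on an object; "squeeze" is the grip in N (left out, the last holds). Time passes only in rows, so rows that repeat a pose let the fingers close. It gives the time, the measured TCP pose, the force and the opening at its end, in the units of the state.
- env.get_obs(): the state, without advancing time (a new reading comes with each control period).
- env.read_camera(name): name is "scene" or "top"; returns a dict with "frame" (420x560x3 uint8, blue, green, red), "intrinsics" (3x3 intrinsics, pixels), "rvec" (rotation vector, rad) and "tvec" (3), from world to camera coordinates, as OpenCV has them. Camera axes: x right, y down, z forward; pixel columns grow to the right and rows downward; lengths in m; the calibration is good to about 2 mm. A picture is of the moment at which its call begins. There is no depth.
- env.sign_off(): hands the job in, once; it reports no verdict.
The state is a dict: "time_s": time; "qpos": joint angles; "joint_velocities": joint speeds; "effort": joint torques, N m; "tool_pos": TCP position; "tool_rot": TCP orientation; "force": force on the tool from outside, world axes, zero at the start; "wrist_torque": the same for the moment, N m; "grip_width": finger opening in m.
Only numpy, scipy, OpenCV 4.12 (cv2) and the standard library are available. Lean on these libraries where they do the work, as an engineer would, in place of code of your own. Each camera call takes 0.05 s, during which the arm holds its last target.

## Working session

There is one attempt and no reset: what is moved stays moved. The work goes in short steps, Python scripts to look and compute and a tool call to move; the robot and the scene stay as the last step left them, time stands still between calls to the robot, and variables do not carry over. Pictures are saved under pics/ and viewed, and the job is handed in when it is done.

Besides the shell and the picture viewer there is one more tool, called after "Call:" as name([rows], argument=value, ...), one row to a line, values as JSON. servo_tool: Moves the arm, as the interface text tells. Its arguments: {"type":"object","properties":{"increments":{"type":"array","items":{"type":"array","items":{"type":"array","items":{"type":"number"}}}},"squeeze":{"type":"number"}},"required":["increments"]}

```bash
ls; mkdir -p pics; python3 - <<'E'
from cell import env
import cv2,numpy as np
print(env.get_obs())
for n in("scene","top"):
    c=env.read_camera(n); cv2.imwrite(f"pics/{n}0.png",c["frame"]); print(n,c["intrinsics"],c["rvec"],c["tvec"])
    R=cv2.Rodrigues(np.array(c["rvec"]))[0]; print(-R.T@np.array(c["tvec"]).ravel())
E
```

```text
pics
{'time_s': 0.0, 'qpos': array([70.19309015, 18.43859517, -4.01692058, 83.17363022,  1.29606692,
       78.541747  , -3.25962019]), 'joint_velocities': array([-0.04287284, -0.01357144, -0.00104024, -0.01189163,  0.05362335,
        0.02095112, -0.04955129]), 'effort': array([ 4.55195513e-04, -4.91289890e+01, -4.03510798e-01, -3.12526703e+01,
       -6.38734270e-02,  4.39544418e-02,  1.82615640e-04]), 'tool_pos': array([ 0.22862033, -0.60787992,  0.22147813]), 'tool_rot': array([-1.79891336e+02,  6.36141616e-03,  2.06185483e+01]), 'force': array([0.03396008, 0.0676813 , 0.25480209]), 'wrist_torque': array([ 0.01881457, -0.02351035,  0.02415845]), 'grip_width': 0.08727379402429518}
scene [[486.95168569   0.         286.40811845]
 [  0.         486.95168569 206.53654168]
 [  0.           0.           1.        ]] [ 1.60373855  2.05515268 -0.75328379] [ 0.07137952 -0.3072682   1.72970287]
[1.33041364 0.25796361 1.12019424]
top [[395.95948209   0.         280.65414527]
 [  0.         395.95948209 215.98613158]
 [  0.           0.           1.        ]] [ 2.14378519 -2.07783677  0.21109343] [0.01720605 0.51413783 1.02212043]
[0.29481102 0.02392186 1.10538596]
```

View pics/scene0.png

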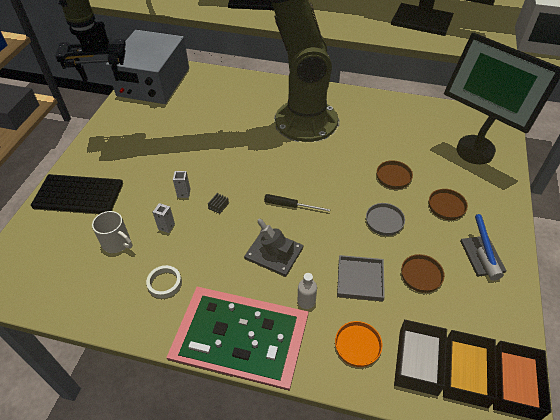

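View pics/top0.png

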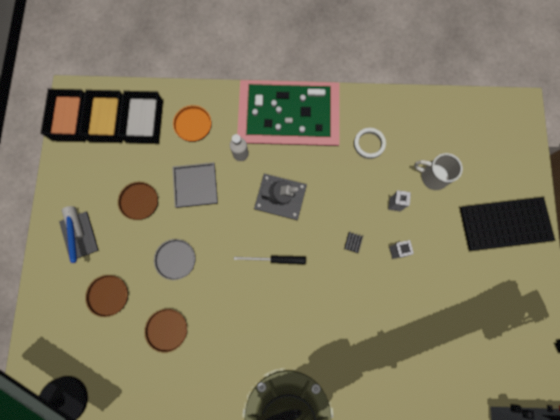

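The sleeves are at top (403,249) and (402,200), and at scene (181,184) and (163,217). The gauge is at top (280,195), scene (273,245). The tray is at top (196,186). There is one grey dish, at top (176,259), scene (385,219). The dish look-alikes are brown or orange, at top (138,201), (107,295), (166,329) and (192,124). I'll enlarge these areas to confirm.

```bash
python3 - <<'E'
import cv2,numpy as np
t=cv2.imread("pics/top0.png");s=cv2.imread("pics/scene0.png")
def cr(im,x,y,w,h,k): return cv2.resize(im[y:y+h,x:x+w],None,fx=k,fy=k,interpolation=cv2.INTER_CUBIC)
a=np.hstack([cr(t,245,165,75,65,5),cr(t,370,175,75,85,5)[:325]])
b=np.hstack([cr(s,235,205,75,75,5)[:,:375],cr(s,140,160,75,75,5)])
cv2.imwrite("pics/c1.png",a);cv2.imwrite("pics/c2.png",b)
cv2.imwrite("pics/c3.png",np.hstack([cr(t,130,150,100,140,4),cr(s,330,190,90,140,4)]))
E
```

```text
(no output)
```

View pics/c1.png

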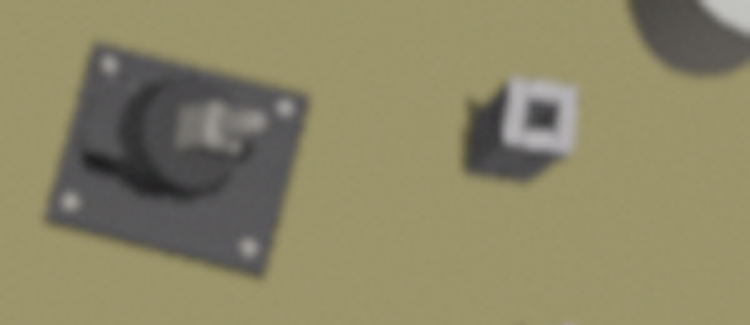

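View pics/c2.png

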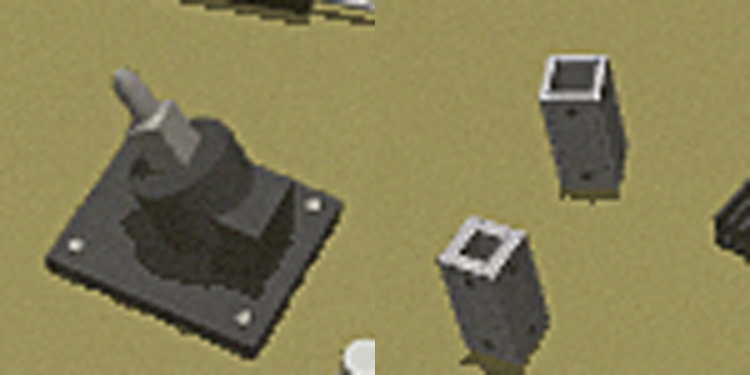

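View pics/c3.png

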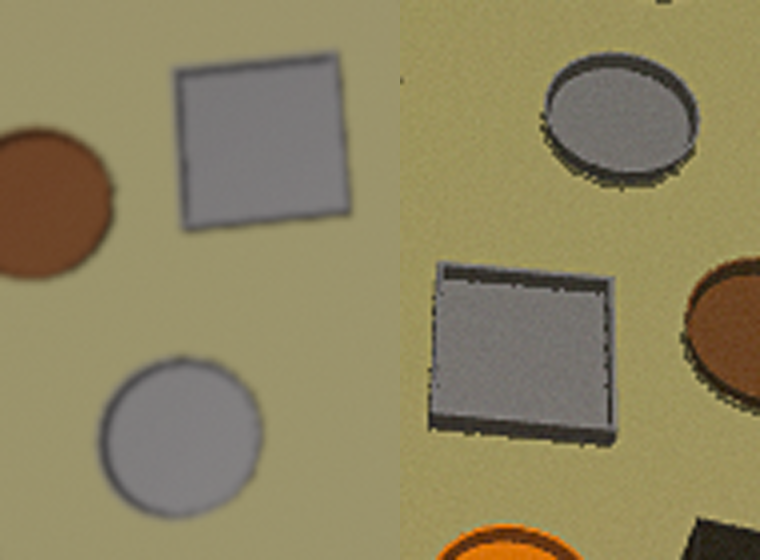

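The crops confirm one grey dish and one grey square tray. The nearer-robot sleeve (scene 181,184) seems to have the wider bore, but I'll test both on the pin. Next I'll measure positions.

```bash
cat > h.py <<'E'
import cv2,numpy as np
from cell import env
from scipy.spatial.transform import Rotation as Rn
def cam(n):
    c=env.read_camera(n); return c
class C:
    def __init__(s,n):
        c=env.read_camera(n); s.f=c["frame"]; s.K=np.array(c["intrinsics"]); s.rv=np.array(c["rvec"],float); s.t=np.array(c["tvec"],float).ravel(); s.R=cv2.Rodrigues(s.rv)[0]; s.o=-s.R.T@s.t
    def ray(s,p):
        d=s.R.T@np.linalg.inv(s.K)@np.array([p[0],p[1],1.]); return d/np.linalg.norm(d)
    def pl(s,p,z):
        d=s.ray(p); return s.o+d*(z-s.o[2])/d[2]
    def proj(s,P): return cv2.projectPoints(np.array(P,float).reshape(-1,1,3),s.rv,s.t,s.K,None)[0].reshape(-1,2)
def tri(cs,ps):
    A=np.zeros((3,3));b=np.zeros(3)
    for c,p in zip(cs,ps):
        d=c.ray(p);M=np.eye(3)-np.outer(d,d);A+=M;b+=M@c.o
    X=np.linalg.solve(A,b); return X,[np.linalg.norm((np.eye(3)-np.outer(c.ray(p),c.ray(p)))@(X-c.o)) for c,p in zip(cs,ps)]
E
python3 - <<'E'
from h import *
T=C("top");S=C("scene");np.set_printoptions(precision=4,suppress=True)
def rect(c,box,z,cond,name):
    x0,y0,x1,y1=box; f=c.f[y0:y1,x0:x1].astype(int); m=cond(f).astype(np.uint8)
    n,l,st,ce=cv2.connectedComponentsWithStats(m); k=1+np.argmax(st[1:,4])
    ct=max(cv2.findContours((l==k).astype(np.uint8),cv2.RETR_EXTERNAL,cv2.CHAIN_APPROX_NONE)[0],key=cv2.contourArea)
    W=np.array([c.pl(p[0]+[x0,y0],z)[:2] for p in ct],np.float32)
    r=cv2.minAreaRect(W*1000); print(name,"rect c",np.array(r[0]),"size",np.array(r[1]),"ang",r[2],"n",st[k,4], "circ",cv2.minEnclosingCircle(W*1000))
br=lambda f:(f.min(2)>125)
gr=lambda f:(f.max(2)-f.min(2)<22)
rect(T,(390,235,420,262),.08,lambda f:f.min(2)>110,"A top");rect(T,(390,185,414,212),.08,lambda f:f.min(2)>110,"B top")
rect(S,(170,168,195,200),.08,lambda f:f.min(2)>110,"A sc");rect(S,(150,200,178,220),.08,lambda f:f.min(2)>110,"B sc")
for c,b1,b2,nm in((T,(165,155,225,215),(145,230,205,288),"top"),(S,(325,245,395,305),(355,195,415,242),"scene")):
    rect(c,b1,.018,gr,"tray "+nm);rect(c,b2,.018,gr,"dish "+nm)
rect(T,(248,170,312,224),.012,gr,"plate")
rect(S,(240,205,310,280),.012,gr,"plate s")
E
```

```text
A top rect c [ 433.1481 -292.7365] size [43.0107 42.281 ] ang 12.970694541931152 n 196 circ ((432.93487548828125, -294.0771484375), 26.947362899780273)
B top rect c [ 568.4628 -292.5571] size [42.3512 43.1141] ang 82.950927734375 n 219 circ ((568.3079833984375, -291.69970703125), 27.550722122192383)
A sc rect c [ 432.5551 -293.1318] size [32.8937 36.3147] ang 14.10277271270752 n 59 circ ((431.7208251953125, -293.080078125), 23.779985427856445)
B sc rect c [ 567.3594 -292.8188] size [36.3306 35.7207] ang 83.71443939208984 n 97 circ ((567.9862670898438, -293.3074035644531), 24.284502029418945)
tray top rect c [604.6499 281.9953] size [122.3926 120.5943] ang 7.935206413269043 n 1740 circ ((603.7139892578125, 282.7041015625), 83.12372589111328)
dish top rect c [390.9027 321.7195] size [109.8065 109.5678] ang 47.9632682800293 n 1306 circ ((391.1624450683594, 321.7253723144531), 56.19074630737305)
tray scene rect c [612.7604 281.0052] size [131.8096 120.8657] ang 7.475172519683838 n 1930 circ ((612.1932983398438, 281.9315490722656), 87.60844421386719)
dish scene rect c [397.8719 321.6084] size [121.3501 110.2083] ang 8.007394790649414 n 1012 circ ((397.7937927246094, 321.6235656738281), 61.24299621582031)
plate rect c [579.2073  37.189 ] size [127.3996 107.9815] ang 77.00862121582031 n 1643 circ ((579.5827026367188, 38.01155471801758), 80.77079772949219)
plate s rect c [568.8973  24.8228] size [160.0706 141.2797] ang 77.01020812988281 n 1756 circ ((569.4884033203125, 24.16493797302246), 105.0946044921875)
```

```bash
python3 - <<'E'
import cv2,numpy as np
t=cv2.imread("pics/top0.png");s=cv2.imread("pics/scene0.png")
def cr(im,x,y,w,h,k):
    r=cv2.resize(im[y:y+h,x:x+w],None,fx=k,fy=k,interpolation=cv2.INTER_NEAREST)
    r=np.clip(r*1.3,0,255).astype(np.uint8)
    for i in range(0,w,5): cv2.putText(r,str(x+i),(i*k,8),0,.3,(0,0,255),1);cv2.line(r,(i*k,0),(i*k,4),(0,0,255))
    for i in range(0,h,5): cv2.putText(r,str(y+i),(0,i*k+4),0,.3,(0,0,255),1)
    return r
cv2.imwrite("pics/d1.png",cr(t,265,175,45,35,16));cv2.imwrite("pics/d2.png",cr(s,252,212,40,35,16))
E
```

```text
(no output)
```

View pics/d1.png

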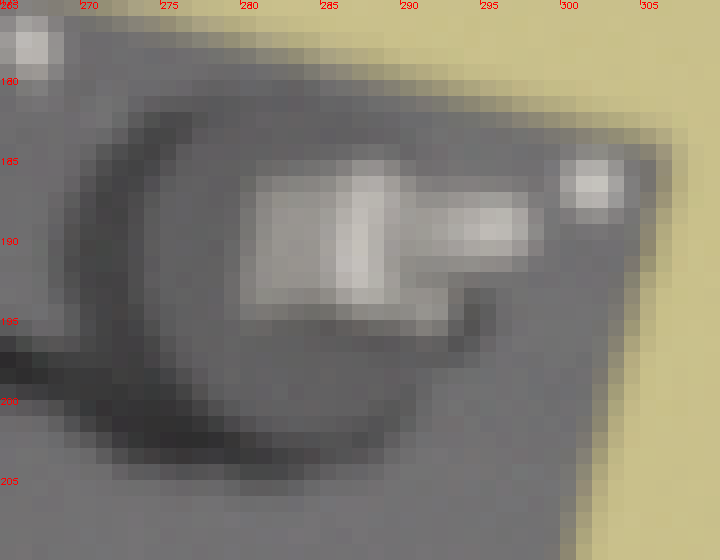

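View pics/d2.png

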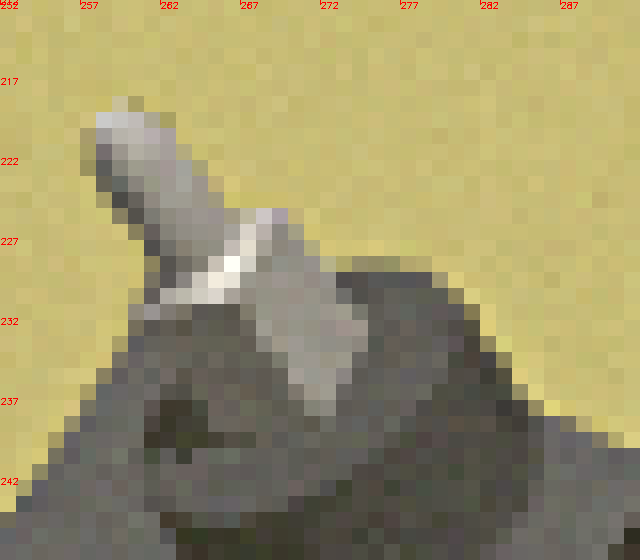

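```bash
cat >> h.py <<'E'
az=np.radians(77.0); gx=np.array([np.cos(az),np.sin(az),0])
al=np.radians(32); a=np.cos(al)*np.array([0,0,1.])-np.sin(al)*gx; px=np.cos(al)*gx+np.sin(al)*np.array([0,0,1.]); py=np.cross(a,px)
E
cat > ov.py <<'E'
import sys
from h import *
T=C("top");S=C("scene");np.set_printoptions(precision=4,suppress=True)
print(tri([T,S],[(297.3,189.2),(259,219.8)]))
F=np.array([float(sys.argv[1]),float(sys.argv[2]),.072]); th=np.radians(float(sys.argv[3]))
def ring(h,r,n=40): return [F+a*h+r*(np.cos(t)*px+np.sin(t)*py) for t in np.linspace(0,2*np.pi,n+1)]
def sq(h): return [F+a*h+11*2**.5/1000*(np.cos(t+th)*px+np.sin(t+th)*py) for t in np.pi/4+np.arange(5)*np.pi/2]
out=[]
for c,(x,y) in((T,(262,172)),(S,(250,210))):
    k=14; im=cv2.resize(c.f[y:y+38,x:x+46],None,fx=8,fy=8,interpolation=0); k=8
    for P,col in((ring(0,.031),(255,0,0)),(sq(0),(0,255,0)),(sq(.030),(0,255,255)),(ring(.054,.0078),(0,0,255)),(ring(.062,.004),(0,0,255))):
        q=((c.proj(P)-[x,y]+.5)*k).astype(np.int32); cv2.polylines(im,[q],False,col,1)
    out.append(im)
cv2.imwrite("pics/"+sys.argv[4],np.hstack(out))
print("tip",F+.062*a)
E
python3 ov.py .579 .037 0 e1.png
```

```text
(array([ 0.5705, -0.0067,  0.1216]), [np.float64(0.0013357539762968893), np.float64(0.00133575397629694)])
tip [0.5716 0.005  0.1246]
```

View pics/e1.png

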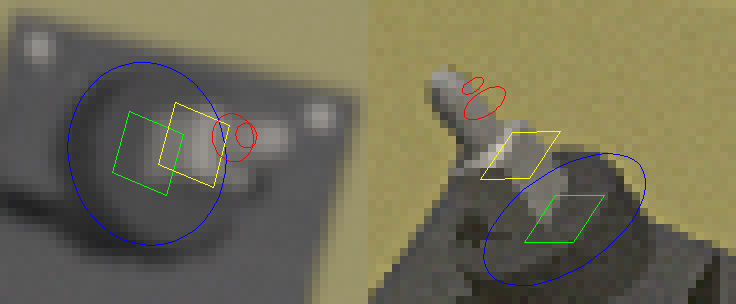

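```bash
sed -i 's/^print(tri.*$//' ov.py; python3 ov.py .5775 .0255 14 e2.png; python3 - <<'E'
from h import *
T=C("top");S=C("scene")
F=np.array([.5775,.0255,.072])
def on(c,p,h):
    d=c.ray(p); Q=c.o+d*(((F+a*h-c.o)@a)/(d@a))-F; return np.array([Q@px,Q@py])*1000
for nm,c,p,q,h in(("foot edge top",T,(280.8,186),(280,194.5),0),("top edge top",T,(288,185),(287.2,194.3),.030),("scene left-front",S,(261,231.5),(267,229.5),.03),("scene right",S,(267,229.5),(270,225.2),.03)):
    u,v=on(c,p,h),on(c,q,h); print(nm,u,v,np.linalg.norm(u-v),np.degrees(np.arctan2(*(v-u)[::-1]))%90)
E
```

```text
tip [ 0.5701 -0.0065  0.1246]
foot edge top [ 14.50356378 -10.07272455] [10.0352298  12.68851501] 23.195690006278202 11.106681014389267
top edge top [ 10.42099681 -11.06099561] [ 5.47247935 13.22846807] 24.788422114054548 11.515334494141996
scene left-front [ -3.35960787 -14.4285236 ] [13.75006832 -7.36228851] 18.51142073528224 22.440450275694957
scene right [13.75006832 -7.36228851] [14.08595286  8.75523646] 16.121024458212073 88.80614539041369
```

View pics/e2.png

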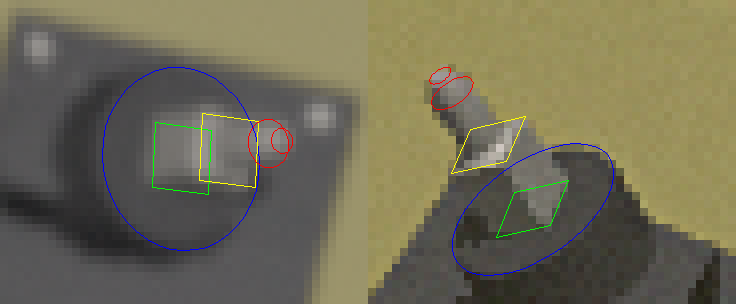

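```bash
cat > mv.py <<'E'
# usage: mv.py apply x y z rx ry rz   |  helpers to compute
import sys,json,os
from h import *
np.set_printoptions(precision=4,suppress=True)
def load():
    if os.path.exists("cmd.json"):
        d=json.load(open("cmd.json")); return np.array(d["p"]),Rn.from_matrix(d["R"])
    return np.array([.2286,-.6079,.223]),Rn.from_euler("xyz",[180,0,20.62],degrees=True)
def save(p,R): json.dump({"p":list(p),"R":R.as_matrix().tolist()},open("cmd.json","w"))
def apply(v):
    p,R=load(); v=np.array(v,float); save(p+R.apply(v[:3]),R*Rn.from_rotvec(v[3:6],degrees=True))
def inc(pt,Rt):
    p,R=load(); d=R.inv().apply(np.array(pt)-p); r=(R.inv()*Rt).as_rotvec(degrees=True); return np.r_[d.round(4),r.round(2)]
def down(yaw): return Rn.from_euler("xyz",[180,0,yaw],degrees=True)
F=np.array([.5783,.0255,.072])
def pin(h,phi,sgn=1): # TCP h above boss face on axis, jaw dir at phi deg in (px,py)
    t=np.radians(phi); y=np.cos(t)*px+np.sin(t)*py; z=-a; return F+a*h, Rn.from_matrix(np.c_[np.cross(y,z),y,z])
def st():
    o=env.get_obs(); p,R=load(); Rm=Rn.from_euler("xyz",o["tool_rot"],degrees=True)
    print("t",o["time_s"],"pos",o["tool_pos"],"rpy",o["tool_rot"],"F",o["force"],"M",o["wrist_torque"],"w",round(o["grip_width"],4)); print("q",o["qpos"])
    print("err meas-cmd mm",(o["tool_pos"]-p)*1000,"rot",(R.inv()*Rm).as_rotvec(degrees=True))
    return o,Rm
E
python3 - <<'E'
from mv import *
print(inc([.4328,-.293,.2],down(13.5)), inc([.4328,-.293,.044],down(13.5)))
T=C("top")
print([T.pl(p,.12) for p in((236,138),(239,141))], T.pl((447,167),.09))
E
```

```text
[ 0.302  -0.2228  0.023   0.     -0.      7.12  ] [ 0.302  -0.2228  0.179   0.     -0.      7.12  ]
[array([0.7068, 0.1576, 0.12  ]), array([0.6986, 0.1492, 0.12  ])] [ 0.6538 -0.4094  0.09  ]
```

Call:
servo_tool([
  [[0.302, -0.2228, 0.023, 0, 0, 7.12, 1], [0.302, -0.2228, 0.023, 0, 0, 7.12, 1], [0.302, -0.2228, 0.023, 0, 0, 7.12, 1], [0.302, -0.2228, 0.023, 0, 0, 7.12, 1], [0.302, -0.2228, 0.023, 0, 0, 7.12, 1], [0.302, -0.2228, 0.023, 0, 0, 7.12, 1], [0.302, -0.2228, 0.023, 0, 0, 7.12, 1], [0.302, -0.2228, 0.023, 0, 0, 7.12, 1], [0.302, -0.2228, 0.023, 0, 0, 7.12, 1], [0.302, -0.2228, 0.023, 0, 0, 7.12, 1], [0.302, -0.2228, 0.023, 0, 0, 7.12, 1]],
])

```text
time_s: 1.65
tool_pos: [0.4322, -0.2951, 0.1996]
tool_rot: [180.0, 0.0, 13.4]
force: [-0.1, -0.6, 0.4]
grip_width: 0.0871
```

```bash
python3 - <<'E'
from mv import *
apply([.302,-.2228,.023,0,0,7.12]); st()
print(inc([.4328,-.293,.0435],down(13.5)))
E
```

```text
t 1.65 pos [ 0.4322 -0.2951  0.1996] rpy [179.9588   0.0294  13.3626] F [-0.1408 -0.581   0.3654] M [-0.0768  0.016   0.0302] w 0.0871
q [ 48.4384   4.5638 -17.8829 102.3384   1.5139  73.3155 -46.4634]
err meas-cmd mm [-0.6142 -2.0644 -0.3821] rot [-0.0412 -0.0295  0.1374]
[ 0.     -0.      0.1565 -0.     -0.      0.    ]
```

Call:
servo_tool([
  [[0, 0, 0.05, 0, 0, 0, 1], [0, 0, 0.09, 0, 0, 0, 1], [0, 0, 0.13, 0, 0, 0, 1], [0, 0, 0.1565, 0, 0, 0, 1], [0, 0, 0.1565, 0, 0, 0, 1], [0, 0, 0.1565, 0, 0, 0, 1]],
])

```text
time_s: 2.25
tool_pos: [0.4326, -0.2948, 0.0434]
tool_rot: [180.0, 0.0, 13.4]
force: [-0.6, 0.3, 0.4]
grip_width: 0.0871
```

```bash
python3 - <<'E'
from mv import *
apply([0,0,.1565,0,0,0]); st()
T=C("top")
cv2.imwrite("pics/g1.png",cv2.resize(T.f[200:290,350:460],None,fx=6,fy=6))
E
```

```text
t 2.25 pos [ 0.4326 -0.2948  0.0434] rpy [179.9985   0.0149  13.3754] F [-0.6272  0.331   0.4171] M [ 0.0276 -0.0286  0.0407] w 0.0871
q [ 47.4288  13.5921 -17.7478 111.7269   5.0055  55.4177 -49.3232]
err meas-cmd mm [-0.1634 -1.7609 -0.0546] rot [-0.0015 -0.0149  0.1246]
```

View pics/g1.png

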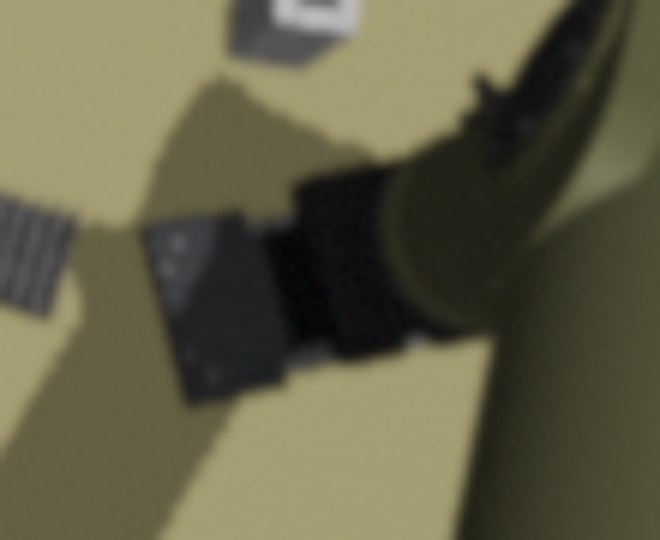

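The gripper hides the sleeve in the top view, and the arm sits 1.8 mm off in y. I'll correct that and grip.

Call:
servo_tool([
  [[0, -0.0018, 0, 0, 0, 0, 1], [0, -0.0018, 0, 0, 0, 0, 0.2], [0, -0.0018, 0, 0, 0, 0, -0.2], [0, -0.0018, 0, 0, 0, 0, -0.5], [0, -0.0018, 0, 0, 0, 0, -0.8], [0, -0.0018, 0, 0, 0, 0, -1], [0, -0.0018, 0, 0, 0, 0, -1], [0, -0.0018, 0, 0, 0, 0, -1], [0, -0.0018, 0, 0, 0, 0, -1]],
], squeeze=30)

```text
time_s: 3.2
tool_pos: [0.4326, -0.2917, 0.043]
tool_rot: [-180.0, 0.0, 13.5]
force: [0.5, 0.0, -0.1]
grip_width: 0.0358
```

```bash
python3 - <<'E'
from mv import *
o,R=st(); 
save(o["tool_pos"],R)
for phi in (13,103,193,283):
    p,R2=pin(.125,phi); print(phi,inc(p,R2), R2.as_euler("xyz",degrees=True))
E
```

```text
t 3.2 pos [ 0.4326 -0.2917  0.043 ] rpy [-179.9917    0.0083   13.4988] F [ 0.4909  0.0229 -0.0792] M [ 0.0771  0.0157 -0.0529] w 0.0358
q [ 47.2935  13.4467 -17.8766 111.9787   4.9796  55.3152 -49.4636]
err meas-cmd mm [-0.2151  1.3053 -0.54  ] rot [ 0.0083 -0.0083  0.0012]
13 [   0.1862   -0.2152   -0.135   -15.67     43.6    -160.48  ] [148.6647   6.8463 178.0777]
103 [  0.1862  -0.2152  -0.135   33.18   -15.64   100.47  ] [-171.9986   31.0869  -87.7711]
193 [ 0.1862 -0.2152 -0.135  30.18   10.85   13.14  ] [-148.6647   -6.8463   -1.9223]
283 [  0.1862  -0.2152  -0.135   14.68    31.16   -74.38  ] [171.9986 -31.0869  92.2289]
```

Call:
servo_tool([
  [[0, 0, -0.03, 0, 0, 0, -1], [0, 0, -0.07, 0, 0, 0, -1], [0, 0, -0.11, 0, 0, 0, -1], [0.0, 0, -0.15, 0, 0, 0, -1], [0.1862, -0.2152, -0.135, 30.18, 10.85, 13.14, -1], [0.1862, -0.2152, -0.135, 30.18, 10.85, 13.14, -1], [0.1862, -0.2152, -0.135, 30.18, 10.85, 13.14, -1], [0.1862, -0.2152, -0.135, 30.18, 10.85, 13.14, -1], [0.1862, -0.2152, -0.135, 30.18, 10.85, 13.14, -1], [0.1862, -0.2152, -0.135, 30.18, 10.85, 13.14, -1], [0.1862, -0.2152, -0.135, 30.18, 10.85, 13.14, -1], [0.1862, -0.2152, -0.135, 30.18, 10.85, 13.14, -1], [0.1862, -0.2152, -0.135, 30.18, 10.85, 13.14, -1], [0.1862, -0.2152, -0.135, 30.18, 10.85, 13.14, -1]],
])

```text
time_s: 4.6
tool_pos: [0.5632, -0.0409, 0.1778]
tool_rot: [-148.7, -6.8, -2.1]
force: [0.5, 0.2, -1.6]
grip_width: 0.0359
```

```bash
cat > look.py <<'E'
import sys
from mv import *
T=C("top");S=C("scene")
x,y=int(sys.argv[2]),int(sys.argv[3]);u,v=int(sys.argv[4]),int(sys.argv[5])
cv2.imwrite("pics/"+sys.argv[1],np.hstack([cv2.resize(c.f[b:b+75,q:q+60],None,fx=6,fy=6,interpolation=cv2.INTER_CUBIC) for c,q,b in((T,x,y),(S,u,v))]))
E
python3 - <<'E'
from mv import *
apply([.1862,-.2152,-.135,30.18,10.85,13.14])
o,R=st(); p=o["tool_pos"]; P,R2=pin(.125,193); d=p-P; print("lateral px,py,a mm",d@px*1e3,d@py*1e3,d@a*1e3,"rot",(R2.inv()*R).as_rotvec(degrees=True))
E
python3 look.py p1.png 255 155 235 180
```

```text
t 4.6 pos [ 0.5632 -0.0409  0.1778] rpy [-148.7249   -6.8389   -2.0569] F [ 0.529   0.1583 -1.5968] M [-0.8541  0.207   0.0181] w 0.0359
q [ 42.6632  14.1739 -24.3673 101.4799 -27.5557  71.1848 -61.0113]
err meas-cmd mm [-0.2164 -1.8545 -0.1985] rot [-0.078   0.0605  0.121 ]
lateral px,py,a mm -1.669297753100229 -0.22058507597453636 0.7596356214413366 rot [-0.0762  0.0631  0.118 ]
```

View pics/p1.png

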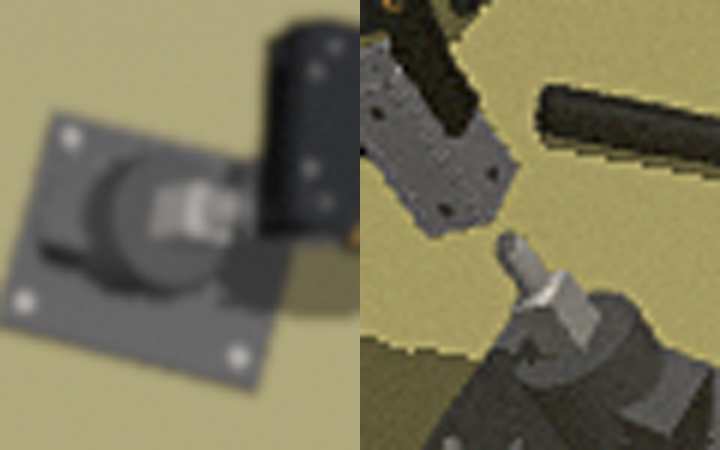

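```bash
cat > chk.py <<'E'
from mv import *
import sys
foot=float(sys.argv[1]) # foot distance beyond TCP
o=env.get_obs(); R=Rn.from_euler("xyz",o["tool_rot"],degrees=True); S=C("scene");T=C("top")
c=o["tool_pos"]+R.apply([0,0,foot])
q=[c+R.apply([.018*i,.018*j,0]) for i,j in((1,1),(1,-1),(-1,-1),(-1,1))]
print("foot corners scene",S.proj(q).round(1).tolist(),"centre",S.proj([c]).round(1)); print("tip",S.proj([F+a*.062]).round(1))
d=c-F; print("foot rel F px py a mm",d@px*1e3,d@py*1e3,d@a*1e3)
E
python3 chk.py .043
```

```text
foot corners scene [[246.3, 219.5], [257.5, 216.9], [261.9, 207.7], [250.8, 210.4]] centre [[254.1 213.6]]
tip [[258.4 219.2]]
foot rel F px py a mm -1.2007812614269497 -0.3332557004267769 82.7036301078769
```

Call:
servo_tool([
  [[0, -0.0015, 0.0, 0, 0, 0, -1], [0, -0.0015, 0.008, 0, 0, 0, -1], [0, -0.0015, 0.018, 0, 0, 0, -1], [0, -0.0015, 0.028, 0, 0, 0, -1], [0, -0.0015, 0.036, 0, 0, 0, -1], [0, -0.0015, 0.038, 0, 0, 0, -1], [0, -0.0015, 0.038, 0, 0, 0, -1]],
])

```text
time_s: 5.5
tool_pos: [0.5677, -0.0177, 0.1461]
tool_rot: [-148.6, -6.8, -1.9]
force: [-0.0, 0.2, -1.1]
grip_width: 0.0356
```

```bash
python3 - <<'E'
from mv import *
apply([0,-.0015,.038,0,0,0]); st()
E
python3 chk.py .043; python3 look.py p2.png 255 155 235 180
```

```text
t 5.5 pos [ 0.5677 -0.0177  0.1461] rpy [-148.6453   -6.8116   -1.8872] F [-0.0317  0.2458 -1.088 ] M [-0.8475  0.2345 -0.0537] w 0.0356
q [ 41.0465  15.7227 -25.2561 103.7692 -27.7182  66.7647 -61.2717]
err meas-cmd mm [-0.2149  0.4386 -0.4395] rot [ 0.0218 -0.0503 -0.0088]
foot corners scene [[254.9, 229.9], [266.0, 227.5], [270.1, 218.2], [259.1, 220.8]] centre [[262.5 224.1]]
tip [[258.4 219.2]]
foot rel F px py a mm 1.5703456261162256 0.6688241838607278 43.371210011170774
```

View pics/p2.png

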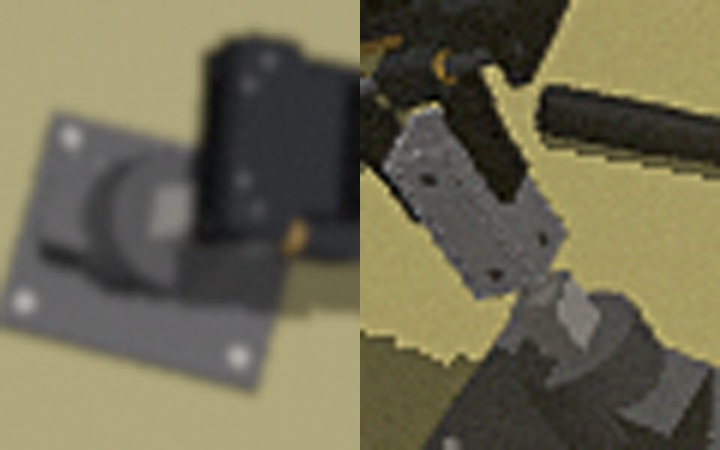

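The sleeve is over the tip with no contact force. Next I'll lower it gently to the square's top.

Call:
servo_tool([
  [[0, 0.001, 0.004, 0, 0, 0, -1], [0, 0.001, 0.008, 0, 0, 0, -1], [0, 0.001, 0.012, 0, 0, 0, -1], [0, 0.001, 0.015, 0, 0, 0, -1], [0, 0.001, 0.018, 0, 0, 0, -1], [0, 0.001, 0.018, 0, 0, 0, -1]],
])

```text
time_s: 6.3
tool_pos: [0.5698, -0.0092, 0.1303]
tool_rot: [-148.6, -6.8, -1.9]
force: [-0.2, 1.0, -1.9]
grip_width: 0.0359
```

```bash
python3 - <<'E'
from mv import *
apply([0,.001,.018,0,0,0]); st()
E
python3 chk.py .043
```

```text
t 6.3 pos [ 0.5698 -0.0092  0.1303] rpy [-148.6482   -6.8154   -1.8913] F [-0.2187  1.0134 -1.948 ] M [-0.7457  0.2582 -0.0296] w 0.0359
q [ 40.3634  16.674  -25.5491 104.6944 -27.7235  64.6514 -61.2708]
err meas-cmd mm [-0.2489  0.4252 -0.3919] rot [ 0.0184 -0.045  -0.0073]
foot corners scene [[258.0, 234.8], [269.1, 232.4], [273.1, 223.2], [262.1, 225.6]] centre [[265.6 229. ]]
tip [[258.4 219.2]]
foot rel F px py a mm 0.6027825902437125 0.468819918243942 25.422478173918194
```

The foot is at 25 mm with no resistance, so it has already passed onto the square. I'll carry on home.

Call:
servo_tool([
  [[0, 0, 0.004, 0, 0, 0, -1], [0, 0, 0.008, 0, 0, 0, -1], [0, 0, 0.012, 0, 0, 0, -1], [0, 0, 0.016, 0, 0, 0, -1], [0, 0, 0.019, 0, 0, 0, -1], [0, 0, 0.022, 0, 0, 0, -1], [0, 0, 0.022, 0, 0, 0, -1]],
])

```text
time_s: 7.1
tool_pos: [0.5725, 0.002, 0.1117]
tool_rot: [-148.7, -6.8, -1.9]
force: [-0.6, 0.6, -2.0]
grip_width: 0.0356
```

```bash
python3 - <<'E'
from mv import *
apply([0,0,.022,0,0,0]); st()
E
python3 chk.py .043
```

```text
t 7.1 pos [0.5725 0.002  0.1117] rpy [-148.6595   -6.8218   -1.896 ] F [-0.5967  0.6251 -2.0046] M [-0.6779  0.223   0.1182] w 0.0356
q [ 39.4407  17.8702 -25.9143 105.7379 -27.7373  62.0632 -61.3704]
err meas-cmd mm [-0.2176  0.2849 -0.3814] rot [ 0.0065 -0.0371 -0.0066]
foot corners scene [[262.0, 240.6], [273.1, 238.3], [277.0, 229.0], [266.1, 231.3]] centre [[269.5 234.8]]
tip [[258.4 219.2]]
foot rel F px py a mm 0.49193675765590394 0.3980735188601312 3.5000975153367344
```

Now the last few mm, until it touches the boss face.

Call:
servo_tool([
  [[0, 0, 0.001, 0, 0, 0, -1], [0, 0, 0.002, 0, 0, 0, -1], [0, 0, 0.003, 0, 0, 0, -1], [0, 0, 0.004, 0, 0, 0, -1], [0, 0, 0.0045, 0, 0, 0, -1], [0, 0, 0.0045, 0, 0, 0, -1]],
])

```text
time_s: 7.8
tool_pos: [0.5733, 0.0041, 0.1083]
tool_rot: [-148.7, -6.9, -1.9]
force: [0.7, 0.7, -1.7]
grip_width: 0.0359
```

```bash
python3 - <<'E'
from mv import *
apply([0,0,.0045,0,0,0]); st()
E
python3 chk.py .043;  python3 look.py p3.png 255 155 235 190
```

```text
t 7.8 pos [0.5733 0.0041 0.1083] rpy [-148.6654   -6.8582   -1.9185] F [ 0.6784  0.7398 -1.6555] M [-0.5456  0.1577 -0.0435] w 0.0359
q [ 39.2575  18.1055 -25.9812 105.9137 -27.7537  61.5422 -61.3933]
err meas-cmd mm [0.059  0.0809 0.0241] rot [-0.002   0.0056 -0.0064]
foot corners scene [[262.7, 241.7], [273.8, 239.5], [277.7, 230.2], [266.8, 232.5]] centre [[270.3 235.9]]
tip [[258.4 219.2]]
foot rel F px py a mm 0.5921618254577117 0.04990445269588966 -0.5836563351288745
```

View pics/p3.png

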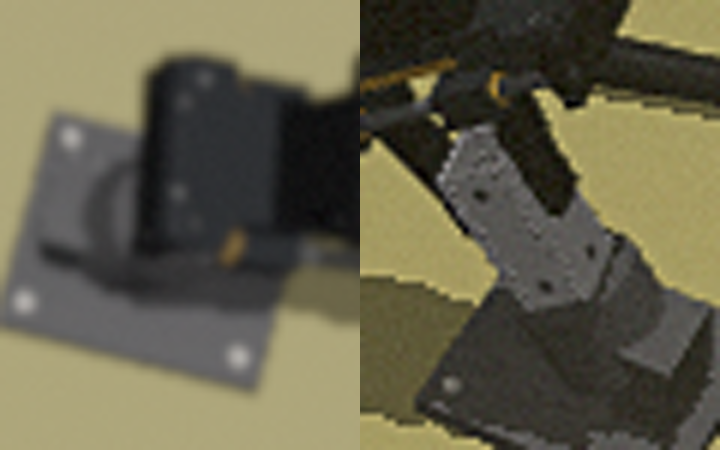

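Call:
servo_tool([
  [[0, 0, 0.0008, 0, 0, 0, -1], [0, 0, 0.0016, 0, 0, 0, -1], [0, 0, 0.0016, 0, 0, 0, -1], [0, 0, 0.0016, 0, 0, 0, -1]],
])

```text
time_s: 8.4
tool_pos: [0.5735, 0.0042, 0.1081]
tool_rot: [-148.7, -6.9, -1.9]
force: [-3.8, -3.0, 5.6]
grip_width: 0.0359
```

```bash
python3 - <<'E'
from mv import *
apply([0,0,.0016,0,0,0]); o,R=st(); print("axial",o["force"]@a)
E
python3 chk.py .043
```

```text
t 8.4 pos [0.5735 0.0042 0.1081] rpy [-148.6743   -6.8667   -1.9234] F [-3.7879 -3.0115  5.5632] M [-0.2305  0.8081  0.4501] w 0.0359
q [ 39.2263  18.1257 -25.9681 105.9115 -27.7514  61.5038 -61.4003]
err meas-cmd mm [ 0.0603 -0.6622  1.173 ] rot [-0.0115  0.0154 -0.0067]
axial 6.724297588373313
foot corners scene [[262.7, 241.9], [273.8, 239.6], [277.7, 230.3], [266.8, 232.6]] centre [[270.3 236.1]]
tip [[258.4 219.2]]
foot rel F px py a mm 0.5819713729036196 -0.127321426143707 -0.8258387293542647
```

It's home: the foot is on the boss face with about 6.7 N resisting, at 0 ± 1 mm. This sleeve goes in the square tray.

```bash
python3 - <<'E'
from mv import *
print(inc(F+a*.138,pin(.138,193)[1]))
for z in(.2,.0485): print(inc([.6045,.2818,z],down(7.9)))
E
```

```text
[-0.      0.0005 -0.0972 -0.     -0.      0.    ]
[  0.0327  -0.284    0.0678 -30.64    -9.34    -7.69  ]
[  0.0146  -0.2058   0.1962 -30.64    -9.34    -7.69  ]
```

Call:
servo_tool([
  [[0, 0, -0.02, 0, 0, 0, -1], [0, 0, -0.05, 0, 0, 0, -1], [0, 0, -0.09, 0, 0, 0, -1], [0, 0, -0.125, 0, 0, 0, -1], [0, 0, -0.125, 0, 0, 0, -1], [0.0327, -0.284, 0.0678, -30.64, -9.34, -7.69, -1], [0.0327, -0.284, 0.0678, -30.64, -9.34, -7.69, -1], [0.0327, -0.284, 0.0678, -30.64, -9.34, -7.69, -1], [0.0327, -0.284, 0.0678, -30.64, -9.34, -7.69, -1], [0.0327, -0.284, 0.0678, -30.64, -9.34, -7.69, -1], [0.0327, -0.284, 0.0678, -30.64, -9.34, -7.69, -1], [0.0327, -0.284, 0.0678, -30.64, -9.34, -7.69, -1], [0.0327, -0.284, 0.0678, -30.64, -9.34, -7.69, -1], [0.0327, -0.284, 0.0678, -30.64, -9.34, -7.69, -1], [0.0327, -0.284, 0.0678, -30.64, -9.34, -7.69, -1]],
])

```text
time_s: 10.0
tool_pos: [0.6044, 0.2804, 0.1988]
tool_rot: [179.9, 0.1, 7.8]
force: [0.4, 0.8, -1.4]
grip_width: 0.036
```

```bash
python3 - <<'E'
from mv import *
apply([0.0327, -0.284, 0.0678, -30.64, -9.34, -7.69]); o,R=st(); 
print(inc([.6045,.2818,.0485],down(7.9)))
E
```

```text
t 10.0 pos [0.6044 0.2804 0.1988] rpy [179.9096   0.0809   7.8464] F [ 0.361   0.7944 -1.4258] M [-0.0146 -0.0307 -0.0512] w 0.036
q [  -0.6853   25.0194  -36.0187   81.3157   14.7486   78.5    -119.2497]
err meas-cmd mm [-0.0456 -1.3722 -1.1722] rot [-0.0855 -0.0801  0.0522]
[ 0.     -0.      0.1515  0.      0.     -0.    ]
```

Call:
servo_tool([
  [[0, 0, 0.04, 0, 0, 0, -1], [0, 0, 0.08, 0, 0, 0, -1], [0, 0, 0.12, 0, 0, 0, -1], [0, 0, 0.14, 0, 0, 0, -1], [0, 0, 0.148, 0, 0, 0, -1], [0, 0, 0.151, 0, 0, 0, -1], [0, 0, 0.152, 0, 0, 0, -1], [0, 0, 0.152, 0, 0, 0, -1]],
])

```text
time_s: 10.8
tool_pos: [0.6057, 0.2819, 0.0497]
tool_rot: [-180.0, -0.2, 7.9]
force: [-0.7, 0.1, -1.6]
grip_width: 0.0358
```

```bash
python3 - <<'E'
from mv import *
apply([0,0,.152,0,0,0]); o,R=st(); 
E
```

```text
t 10.8 pos [0.6057 0.2819 0.0497] rpy [-179.9782   -0.1606    7.8641] F [-0.6725  0.0806 -1.6268] M [0.0279 0.0841 0.0154] w 0.0358
q [  -1.9796   31.8436  -33.7808   90.051    19.1348   63.7945 -122.3868]
err meas-cmd mm [1.2023 0.1629 1.7516] rot [0.0266 0.1614 0.0346]
```

Call:
servo_tool([
  [[0, 0, 0.0008, 0, 0, 0, -1], [0, 0, 0.0015, 0, 0, 0, -1], [0, 0, 0.002, 0, 0, 0, -1], [0, 0, 0.002, 0, 0, 0, -1]],
])

```text
time_s: 11.2
tool_pos: [0.605, 0.282, 0.047]
tool_rot: [180.0, -0.1, 7.9]
force: [-0.6, -0.0, 3.3]
grip_width: 0.0355
```

```bash
python3 - <<'E'
from mv import *
apply([0,0,.002,0,0,0]); o,R=st(); 
E
```

```text
t 11.2 pos [0.605 0.282 0.047] rpy [179.9885  -0.0806   7.9009] F [-0.5716 -0.0129  3.3027] M [-0.1675  0.2573  0.0687] w 0.0355
q [  -2.0469   32.0043  -33.7285   90.1635   19.2234   63.6303 -122.4454]
err meas-cmd mm [0.5539 0.202  1.0411] rot [-0.0066  0.0814 -0.0022]
```

It has touched the floor at z 0.047, as expected. I'll release it, retreat, and start toward sleeve B.

Call:
servo_tool([
  [[0, 0, -0.0008, 0, 0, 0, -0.5], [0, 0, -0.0008, 0, 0, 0, 0], [0, 0, -0.0008, 0, 0, 0, 0.5], [0, 0, -0.0008, 0, 0, 0, 1], [0, 0, -0.0008, 0, 0, 0, 1], [0, 0, -0.0008, 0, 0, 0, 1], [0, 0, -0.02, 0, 0, 0, 1], [0, 0, -0.06, 0, 0, 0, 1], [0, 0, -0.1, 0, 0, 0, 1], [0, 0, -0.15, 0, 0, 0, 1], [0, 0, -0.17, 0, 0, 0, 1], [0, 0, -0.17, 0, 0, 0, 1]],
])

```text
time_s: 12.4
tool_pos: [0.6064, 0.2832, 0.2209]
tool_rot: [-179.9, -0.4, 7.9]
force: [0.0, 0.7, -0.2]
grip_width: 0.087
```

```bash
python3 - <<'E'
from mv import *
apply([0,0,-.17,0,0,0]); o,R=st(); 
S=C("scene");cv2.imwrite("pics/t1.png",cv2.resize(S.f[150:350,130:430],None,fx=2.5,fy=2.5))
save(o["tool_pos"],R)
for y in (-6.7,83.3): print(inc([.568,-.293,.215],down(y)))
E
```

```text
t 12.4 pos [0.6064 0.2832 0.2209] rpy [-179.8877   -0.4486    7.8957] F [ 0.0249  0.7349 -0.1601] M [0.0564 0.0454 0.0224] w 0.087
q [  -0.6908   24.3249  -36.3543   79.6658   14.4494   80.1784 -119.0468]
err meas-cmd mm [1.8709 1.416  4.9751] rot [0.1172 0.4494 0.0026]
[-0.1172  0.5655  0.0039 -0.17   -0.43   14.6   ]
[ -0.1172   0.5655   0.0039   0.2     -0.46   -75.4   ]
```

View pics/t1.png

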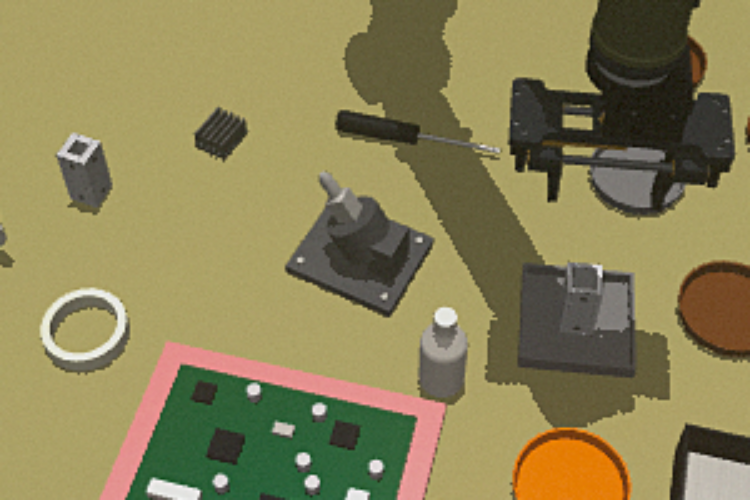

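Sleeve A (scene crop 582,300) stands upright in the tray, and nothing else has moved. Sleeve B is next.

```bash
python3 - <<'E'
from mv import *
save(np.array([.6045,.2818,.2159]),down(7.9))
print(inc([.568,-.2925,.215],down(-6.7)))
E
```

```text
[-0.1151  0.5638  0.0009  0.     -0.     14.6   ]
```

Call:
servo_tool([
  [[-0.1151, 0.5638, 0.0009, 0, 0, 14.6, 1], [-0.1151, 0.5638, 0.0009, 0, 0, 14.6, 1], [-0.1151, 0.5638, 0.0009, 0, 0, 14.6, 1], [-0.1151, 0.5638, 0.0009, 0, 0, 14.6, 1], [-0.1151, 0.5638, 0.0009, 0, 0, 14.6, 1], [-0.1151, 0.5638, 0.0009, 0, 0, 14.6, 1], [-0.1151, 0.5638, 0.0009, 0, 0, 14.6, 1], [-0.1151, 0.5638, 0.0009, 0, 0, 14.6, 1], [-0.1151, 0.5638, 0.0009, 0, 0, 14.6, 1], [-0.1151, 0.5638, 0.0009, 0, 0, 14.6, 1], [-0.1151, 0.5638, 0.0009, 0, 0, 14.6, 1], [-0.1151, 0.5638, 0.0009, 0, 0, 14.6, 1], [-0.1151, 0.5638, 0.0009, 0, 0, 14.6, 1], [-0.1151, 0.5638, 0.0009, 0, 0, 14.6, 1], [-0.1151, 0.5638, 0.0009, 0, 0, 14.6, 1], [-0.1151, 0.5638, 0.0009, 0, 0, 14.6, 1]],
])

```text
time_s: 14.05
tool_pos: [0.5684, -0.2903, 0.2149]
tool_rot: [-180.0, 0.0, -6.5]
force: [0.4, -0.3, 0.1]
grip_width: 0.087
```

```bash
python3 - <<'E'
from mv import *
apply([-0.1151, 0.5638, 0.0009, 0, 0, 14.6]);st(); print(inc([.568,-.2925,.043],down(-6.7)))
E
```

```text
t 14.05 pos [ 0.5684 -0.2903  0.2149] rpy [-179.9648    0.0174   -6.5312] F [ 0.389  -0.3021  0.1183] M [0.004  0.0236 0.0377] w 0.087
q [ 39.397   18.2023 -18.5107  85.0409   5.795   77.728  -76.0158]
err meas-cmd mm [ 0.4612  2.1483 -0.1312] rot [ 0.0352 -0.0174 -0.1688]
[ 0.     0.     0.172 -0.    -0.    -0.   ]
```

Call:
servo_tool([
  [[0, 0.0018, 0.05, 0, 0, 0, 1], [0, 0.0018, 0.1, 0, 0, 0, 1], [0, 0.0018, 0.14, 0, 0, 0, 1], [0, 0.0018, 0.165, 0, 0, 0, 1], [0, 0.0018, 0.172, 0, 0, 0, 1], [0, 0.0018, 0.172, 0, 0, 0, 1], [0, 0.0018, 0.172, 0, 0, 0, 1]],
])

```text
time_s: 14.75
tool_pos: [0.5693, -0.2944, 0.0452]
tool_rot: [179.9, -0.2, -6.7]
force: [-0.2, 0.0, 1.3]
grip_width: 0.0868
```

```bash
python3 - <<'E'
from mv import *
apply([0,.0018,.172,0,0,0]);st()
E
```

```text
t 14.75 pos [ 0.5693 -0.2944  0.0452] rpy [179.9322  -0.1773  -6.6572] F [-0.2108  0.0333  1.2873] M [0.0481 0.0375 0.0083] w 0.0868
q [ 38.8001  26.0705 -17.4301  94.9924   8.753   60.085  -77.9722]
err meas-cmd mm [ 1.5594 -0.1483  2.1914] rot [-0.0677  0.1773 -0.0427]
```

Call:
servo_tool([
  [[0, -0.0015, 0, 0, 0, 0, 1], [0, -0.0015, 0, 0, 0, 0, 0.2], [0, -0.0015, 0, 0, 0, 0, -0.2], [0, -0.0015, 0, 0, 0, 0, -0.5], [0, -0.0015, 0, 0, 0, 0, -0.8], [0, -0.0015, 0, 0, 0, 0, -1], [0, -0.0015, 0, 0, 0, 0, -1], [0, -0.0015, 0, 0, 0, 0, -1], [0, -0.0015, 0, 0, 0, 0, -1]],
], squeeze=30)

```text
time_s: 15.65
tool_pos: [0.5681, -0.2926, 0.0432]
tool_rot: [-180.0, -0.0, -6.7]
force: [-0.3, 0.8, -0.5]
grip_width: 0.0355
```

```bash
python3 - <<'E'
from mv import *
apply([0,-.0015,0,0,0,0]);st()
print(inc(*pin(.127,193)))
E
```

```text
t 15.65 pos [ 0.5681 -0.2926  0.0432] rpy [-179.9924   -0.0095   -6.6968] F [-0.278   0.8436 -0.4903] M [0.168  0.0016 0.012 ] w 0.0355
q [ 38.7303  26.1161 -17.4397  95.1934   8.7485  60.0247 -78.1143]
err meas-cmd mm [0.1101 0.1994 0.1576] rot [ 0.0076  0.0095 -0.0032]
[-0.0342 -0.2504 -0.1367 31.56    5.37   -6.52  ]
```

Call:
servo_tool([
  [[0, 0, -0.03, 0, 0, 0, -1], [0, 0, -0.07, 0, 0, 0, -1], [0, 0, -0.11, 0, 0, 0, -1], [0, 0, -0.15, 0, 0, 0, -1], [-0.0342, -0.2504, -0.1367, 31.56, 5.37, -6.52, -1], [-0.0342, -0.2504, -0.1367, 31.56, 5.37, -6.52, -1], [-0.0342, -0.2504, -0.1367, 31.56, 5.37, -6.52, -1], [-0.0342, -0.2504, -0.1367, 31.56, 5.37, -6.52, -1], [-0.0342, -0.2504, -0.1367, 31.56, 5.37, -6.52, -1], [-0.0342, -0.2504, -0.1367, 31.56, 5.37, -6.52, -1], [-0.0342, -0.2504, -0.1367, 31.56, 5.37, -6.52, -1], [-0.0342, -0.2504, -0.1367, 31.56, 5.37, -6.52, -1], [-0.0342, -0.2504, -0.1367, 31.56, 5.37, -6.52, -1], [-0.0342, -0.2504, -0.1367, 31.56, 5.37, -6.52, -1], [-0.0342, -0.2504, -0.1367, 31.56, 5.37, -6.52, -1], [-0.0342, -0.2504, -0.1367, 31.56, 5.37, -6.52, -1], [-0.0342, -0.2504, -0.1367, 31.56, 5.37, -6.52, -1]],
])

```text
time_s: 17.35
tool_pos: [0.5633, -0.0403, 0.1798]
tool_rot: [-148.7, -6.9, -1.9]
force: [-0.3, -0.1, -1.2]
grip_width: 0.0356
```

```bash
python3 - <<'E'
from mv import *
apply([-0.0342, -0.2504, -0.1367, 31.56, 5.37, -6.52]);st()
E
python3 chk.py .0432; python3 look.py p4.png 255 155 235 180
```

```text
t 17.35 pos [ 0.5633 -0.0403  0.1798] rpy [-148.6845   -6.8559   -1.9403] F [-0.3427 -0.0938 -1.189 ] M [-0.7956  0.1622  0.0246] w 0.0356
q [ 45.9837  14.5862 -28.274  101.2176 -26.5138  71.091  -61.8264]
err meas-cmd mm [ 0.0597 -0.2316  0.1235] rot [-0.0167  0.0137  0.0066]
foot corners scene [[246.3, 219.1], [257.6, 216.4], [261.9, 207.3], [250.9, 210.0]] centre [[254.2 213.1]]
tip [[258.4 219.2]]
foot rel F px py a mm -0.13206454637210543 -0.16425637054027295 84.01747752908076
```

View pics/p4.png

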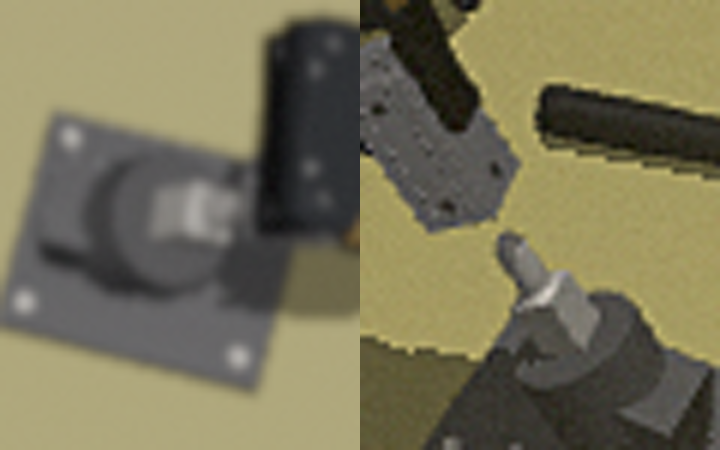

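Sleeve B's foot edge (490,215 in the crop) sits just above the pin tip (508,240), and its axis is on the pin's. I'll advance gently.

Call:
servo_tool([
  [[0, -0.0004, 0.008, 0, 0, 0, -1], [0, -0.0004, 0.016, 0, 0, 0, -1], [0, -0.0004, 0.024, 0, 0, 0, -1], [0, -0.0004, 0.03, 0, 0, 0, -1], [0, -0.0004, 0.034, 0, 0, 0, -1], [0, -0.0004, 0.036, 0, 0, 0, -1], [0, -0.0004, 0.036, 0, 0, 0, -1], [0, -0.0004, 0.036, 0, 0, 0, -1]],
])

```text
time_s: 18.35
tool_pos: [0.5677, -0.0214, 0.1497]
tool_rot: [-148.7, -6.9, -1.9]
force: [0.3, -1.1, -1.9]
grip_width: 0.036
```

```bash
python3 - <<'E'
from mv import *
apply([0,-.0004,.036,0,0,0]);st()
E
python3 chk.py .0432
```

```text
t 18.35 pos [ 0.5677 -0.0214  0.1497] rpy [-148.6954   -6.8807   -1.9418] F [ 0.3194 -1.1324 -1.8544] M [-0.783   0.2554  0.0112] w 0.036
q [ 44.5238  16.0812 -28.9178 103.3556 -26.4894  66.8828 -62.0759]
err meas-cmd mm [ 0.2379 -0.2774  0.3434] rot [-0.0278  0.0357 -0.005 ]
foot corners scene [[253.4, 228.9], [264.6, 226.4], [268.8, 217.2], [257.7, 219.7]] centre [[261.1 223. ]]
tip [[258.4 219.2]]
foot rel F px py a mm 0.36333890574662625 -0.2792625829213969 48.2063462395242
```

Call:
servo_tool([
  [[0, 0, 0.003, 0, 0, 0, -1], [0, 0, 0.006, 0, 0, 0, -1], [0, 0, 0.009, 0, 0, 0, -1], [0, 0, 0.012, 0, 0, 0, -1], [0, 0, 0.012, 0, 0, 0, -1], [0, 0, 0.012, 0, 0, 0, -1]],
])

```text
time_s: 19.05
tool_pos: [0.5689, -0.0149, 0.1392]
tool_rot: [-148.7, -6.8, -1.9]
force: [-0.5, 0.3, -2.1]
grip_width: 0.0358
```

```bash
python3 - <<'E'
from mv import *
apply([0,0,.012,0,0,0]);st()
E
python3 chk.py .0432
```

```text
t 19.05 pos [ 0.5689 -0.0149  0.1392] rpy [-148.6804   -6.8491   -1.9206] F [-0.4531  0.3383 -2.1272] M [-0.8499  0.2035  0.0135] w 0.0358
q [ 44.0067  16.6817 -29.1221 104.0301 -26.4593  65.4667 -62.1601]
err meas-cmd mm [-0.0003  0.0216  0.0474] rot [-0.0103 -0.0022 -0.0066]
foot corners scene [[255.9, 232.1], [267.0, 229.7], [271.1, 220.5], [260.1, 222.9]] centre [[263.5 226.3]]
tip [[258.4 219.2]]
foot rel F px py a mm 0.41361800267347226 0.04990860513814219 35.82926233960305
```

Call:
servo_tool([
  [[0, 0, 0.0015, 0, 0, 0, -1], [0, 0, 0.003, 0, 0, 0, -1], [0, 0, 0.0045, 0, 0, 0, -1], [0, 0, 0.0055, 0, 0, 0, -1], [0, 0, 0.0055, 0, 0, 0, -1], [0, 0, 0.0055, 0, 0, 0, -1]],
])

```text
time_s: 19.75
tool_pos: [0.5697, -0.0122, 0.1349]
tool_rot: [-148.7, -6.9, -1.9]
force: [-0.1, -0.5, -0.1]
grip_width: 0.0359
```

```bash
python3 - <<'E'
from mv import *
apply([0,0,.0055,0,0,0]);o,_=st();print("axial",o["force"]@a)
E
python3 chk.py .0432
```

```text
t 19.75 pos [ 0.5697 -0.0122  0.1349] rpy [-148.681    -6.8749   -1.9321] F [-0.131  -0.4981 -0.0696] M [-0.5754  0.2525  0.0165] w 0.0359
q [ 43.7785  16.9451 -29.2073 104.296  -26.4572  64.8293 -62.1995]
err meas-cmd mm [ 0.1825 -0.0836  0.374 ] rot [-0.0123  0.0258 -0.0102]
axial 0.2137556527052425
foot corners scene [[256.8, 233.6], [268.0, 231.2], [272.0, 221.9], [261.1, 224.4]] centre [[264.5 227.7]]
tip [[258.4 219.2]]
foot rel F px py a mm 0.5375055698061768 -0.17333015488349549 30.638780268372347
```

Call:
servo_tool([
  [[0, 0, 0.0007, 0, 0, 0, -1], [0, 0, 0.0014, 0, 0, 0, -1], [0, 0, 0.0014, 0, 0, 0, -1]],
])

```text
time_s: 20.15
tool_pos: [0.5701, -0.012, 0.1345]
tool_rot: [-148.7, -6.9, -2.0]
force: [-2.7, -3.7, 6.2]
grip_width: 0.0356
```

```bash
python3 - <<'E'
from mv import *
apply([0,0,.0014,0,0,0]);o,_=st();print("axial",o["force"]@a)
E
python3 chk.py .0432
```

```text
t 20.15 pos [ 0.5701 -0.012   0.1345] rpy [-148.6894   -6.897    -1.9516] F [-2.7447 -3.7289  6.2486] M [-0.2224  0.5839  0.2649] w 0.0356
q [ 43.744   16.9758 -29.2019 104.3081 -26.4598  64.747  -62.2091]
err meas-cmd mm [ 0.34   -0.6457  1.1701] rot [-0.023   0.0547 -0.0052]
axial 7.5516223455877025
foot corners scene [[256.9, 233.8], [268.0, 231.4], [272.1, 222.1], [261.1, 224.6]] centre [[264.5 227.9]]
tip [[258.4 219.2]]
foot rel F px py a mm 0.521879677059468 -0.47637166326575314 30.185379080324612
```

It is stuck at 30.2 mm under about 9 N. Now I'll turn it under this light press to feel for a drop.

Call:
servo_tool([
  [[0, 0, 0, 0, 0, 5, -1], [0, 0, 0, 0, 0, 10, -1], [0, 0, 0, 0, 0, 15, -1], [0, 0, 0, 0, 0, 20, -1], [0, 0, 0, 0, 0, 20, -1]],
])

```text
time_s: 20.75
tool_pos: [0.5699, -0.012, 0.1343]
tool_rot: [-148.2, 3.7, -19.1]
force: [-3.1, -2.2, 6.5]
grip_width: 0.0362
```

```bash
python3 - <<'E'
from mv import *
apply([0,0,0,0,0,20]);o,_=st();print("axial",o["force"]@a)
E
python3 chk.py .0432
```

```text
t 20.75 pos [ 0.5699 -0.012   0.1343] rpy [-148.2188    3.7139  -19.0671] F [-3.0897 -2.2411  6.5279] M [-0.2272  0.6058  0.2957] w 0.0362
q [ 41.4672  16.5837 -26.5368 104.4064 -27.3534  65.0007 -81.6476]
err meas-cmd mm [ 0.2124 -0.5907  0.9625] rot [-0.015   0.0496  0.1061]
axial 7.0614459273421035
foot corners scene [[256.2, 232.2], [265.2, 233.3], [272.9, 223.6], [263.9, 222.8]] centre [[264.5 228. ]]
tip [[258.4 219.2]]
foot rel F px py a mm 0.4248824890968628 -0.33127833637747045 29.996120998403864
```

Call:
servo_tool([
  [[0, 0, 0, 0, 0, -6, -1], [0, 0, 0, 0, 0, -12, -1], [0, 0, 0, 0, 0, -18, -1], [0, 0, 0, 0, 0, -24, -1], [0, 0, 0, 0, 0, -30, -1], [0, 0, 0, 0, 0, -36, -1], [0, 0, 0, 0, 0, -40, -1], [0, 0, 0, 0, 0, -40, -1]],
])

```text
time_s: 21.65
tool_pos: [0.5703, -0.0114, 0.1347]
tool_rot: [-152.4, -16.9, 15.9]
force: [-1.7, -1.3, 5.4]
grip_width: 0.0357
```

```bash
python3 - <<'E'
from mv import *
apply([0,0,0,0,0,-40]);o,_=st();print("axial",o["force"]@a)
E
python3 chk.py .0432
```

```text
t 21.65 pos [ 0.5703 -0.0114  0.1347] rpy [-152.3625  -16.8869   15.8994] F [-1.6891 -1.2525  5.3583] M [-0.0636  0.4212  0.3137] w 0.0357
q [ 46.0279  17.4291 -31.9462 104.2276 -25.5421  64.4631 -42.8448]
err meas-cmd mm [ 0.5394 -0.0434  1.3473] rot [ 0.0029  0.0722 -0.1035]
axial 5.392196316678415
foot corners scene [[258.7, 234.7], [270.7, 229.2], [270.6, 221.4], [258.9, 226.8]] centre [[264.7 228. ]]
tip [[258.4 219.2]]
foot rel F px py a mm 1.1906997101008991 -0.5355650542496329 30.00085010009588
```

It stayed at 30.0–30.2 mm over the 40° sweep, which is well past the square's angle, so this sleeve doesn't fit and goes in the dish.

```bash
python3 look.py p5.png 255 155 235 180; python3 - <<'E'
from mv import *
p,R=load()
print(inc(p+a*.09,R),inc([.391,.3217,.21],down(40)))
E
```

```text
[ 0.    0.   -0.09  0.    0.    0.  ] [ -0.0555  -0.372    0.0856 -23.51   -21.93   -19.48  ]
```

View pics/p5.png

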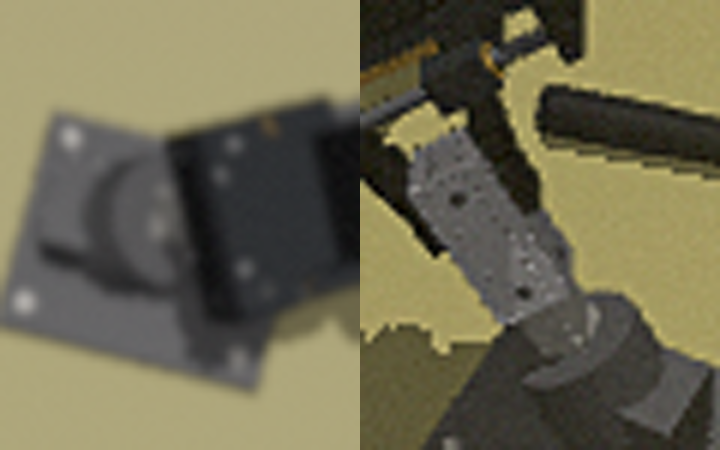

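The picture agrees: the sleeve's foot (crop 530,310) rests on top of the square, which is still visible below it. I'll withdraw and go to the dish.

Call:
servo_tool([
  [[0, 0, -0.02, 0, 0, 0, -1], [0, 0, -0.05, 0, 0, 0, -1], [0, 0, -0.08, 0, 0, 0, -1], [0, 0, -0.1, 0, 0, 0, -1], [0, 0, -0.1, 0, 0, 0, -1], [-0.0555, -0.372, 0.0856, -23.51, -21.93, -19.48, -1], [-0.0555, -0.372, 0.0856, -23.51, -21.93, -19.48, -1], [-0.0555, -0.372, 0.0856, -23.51, -21.93, -19.48, -1], [-0.0555, -0.372, 0.0856, -23.51, -21.93, -19.48, -1], [-0.0555, -0.372, 0.0856, -23.51, -21.93, -19.48, -1], [-0.0555, -0.372, 0.0856, -23.51, -21.93, -19.48, -1], [-0.0555, -0.372, 0.0856, -23.51, -21.93, -19.48, -1], [-0.0555, -0.372, 0.0856, -23.51, -21.93, -19.48, -1], [-0.0555, -0.372, 0.0856, -23.51, -21.93, -19.48, -1], [-0.0555, -0.372, 0.0856, -23.51, -21.93, -19.48, -1], [-0.0555, -0.372, 0.0856, -23.51, -21.93, -19.48, -1], [-0.0555, -0.372, 0.0856, -23.51, -21.93, -19.48, -1], [-0.0555, -0.372, 0.0856, -23.51, -21.93, -19.48, -1], [-0.0555, -0.372, 0.0856, -23.51, -21.93, -19.48, -1]],
])

```text
time_s: 23.75
tool_pos: [0.3916, 0.3206, 0.2099]
tool_rot: [180.0, 0.0, 39.9]
force: [0.3, 0.0, -2.2]
grip_width: 0.0356
```

```bash
python3 - <<'E'
from mv import *
apply([-0.0555, -0.372, 0.0856, -23.51, -21.93, -19.48]);st();print(inc([.391,.3217,.05],down(40)))
E
```

```text
t 23.75 pos [0.3916 0.3206 0.2099] rpy [179.9701   0.013   39.8674] F [ 0.3279  0.0139 -2.1971] M [-0.0197 -0.0505 -0.0518] w 0.0356
q [ 14.3032   5.3984 -58.9147 102.604    4.822   74.6699 -95.9102]
err meas-cmd mm [ 0.6987 -1.1097 -0.1416] rot [-0.0339 -0.0163  0.1324]
[ 0.    0.    0.16 -0.   -0.   -0.  ]
```

Call:
servo_tool([
  [[0, 0, 0.04, 0, 0, 0, -1], [0, 0, 0.08, 0, 0, 0, -1], [0, 0, 0.12, 0, 0, 0, -1], [0, 0, 0.145, 0, 0, 0, -1], [0, 0, 0.155, 0, 0, 0, -1], [0, 0, 0.16, 0, 0, 0, -1], [0, 0, 0.16, 0, 0, 0, -1], [0, 0, 0.161, 0, 0, 0, -1]],
])

```text
time_s: 24.55
tool_pos: [0.3922, 0.3224, 0.0505]
tool_rot: [180.0, -0.2, 40.0]
force: [0.4, -0.7, -1.2]
grip_width: 0.0356
```

```bash
python3 - <<'E'
from mv import *
apply([0,0,.161,0,0,0]);st()
E
```

```text
t 24.55 pos [0.3922 0.3224 0.0505] rpy [179.9527  -0.1584  39.9686] F [ 0.4003 -0.7018 -1.1747] M [-0.0257 -0.0214 -0.0788] w 0.0356
q [   7.0886   18.2013  -55.3672  112.6763   17.7497   57.8541 -106.548 ]
err meas-cmd mm [1.2621 0.6661 1.4939] rot [-0.0514  0.1551  0.0313]
```

Call:
servo_tool([
  [[0, 0, 0.0005, 0, 0, 0, -1], [0, 0, 0.0013, 0, 0, 0, -1], [0, 0, 0.002, 0, 0, 0, -1], [0, 0, 0.0026, 0, 0, 0, -1], [0, 0, 0.0026, 0, 0, 0, -1]],
])

```text
time_s: 25.05
tool_pos: [0.3913, 0.3217, 0.047]
tool_rot: [180.0, -0.0, 40.0]
force: [-1.2, -0.9, 3.9]
grip_width: 0.0358
```

```bash
python3 - <<'E'
from mv import *
apply([0,0,.0026,0,0,0]);st()
E
```

```text
t 25.05 pos [0.3913 0.3217 0.047 ] rpy [179.9559  -0.0248  39.9978] F [-1.2375 -0.9051  3.9135] M [-0.4274  0.2135 -0.0755] w 0.0358
q [   6.8921   18.5024  -55.207   112.8616   18.0293   57.6259 -106.7605]
err meas-cmd mm [0.3896 0.0458 0.5855] rot [-0.0481  0.0216  0.0021]
```

It's on the floor of the dish. I'll release and retreat.

Call:
servo_tool([
  [[0, 0, -0.0005, 0, 0, 0, -0.5], [0, 0, -0.0005, 0, 0, 0, 0], [0, 0, -0.0005, 0, 0, 0, 0.5], [0, 0, -0.0005, 0, 0, 0, 1], [0, 0, -0.0005, 0, 0, 0, 1], [0, 0, -0.0005, 0, 0, 0, 1], [0, 0, -0.02, 0, 0, 0, 1], [0, 0, -0.06, 0, 0, 0, 1], [0, 0, -0.1, 0, 0, 0, 1], [0, 0, -0.15, 0, 0, 0, 1], [0, 0, -0.18, 0, 0, 0, 1], [0, 0, -0.18, 0, 0, 0, 1], [0, 0, -0.18, 0, 0, 0, 1], [0, 0, -0.18, 0, 0, 0, 1]],
])

```text
time_s: 26.45
tool_pos: [0.3904, 0.3209, 0.2251]
tool_rot: [-180.0, 0.1, 40.0]
force: [-0.8, 0.8, -0.0]
grip_width: 0.087
```

```bash
python3 - <<'E'
from mv import *
apply([0,0,-.18,0,0,0]);st()
S=C("scene");T=C("top")
cv2.imwrite("pics/f1.png",cv2.resize(S.f[150:350,80:480],None,fx=2,fy=2));cv2.imwrite("pics/f2.png",T.f)
E
```

```text
t 26.45 pos [0.3904 0.3209 0.2251] rpy [-179.9994    0.1315   39.992 ] F [-0.8348  0.7515 -0.0453] M [-0.0068  0.0093 -0.0523] w 0.087
q [ 15.6846   4.7461 -60.127  101.3268   4.2211  76.472  -95.3638]
err meas-cmd mm [-0.5786 -0.7595 -1.3495] rot [-0.0034 -0.1348  0.0078]
```

View pics/f1.png

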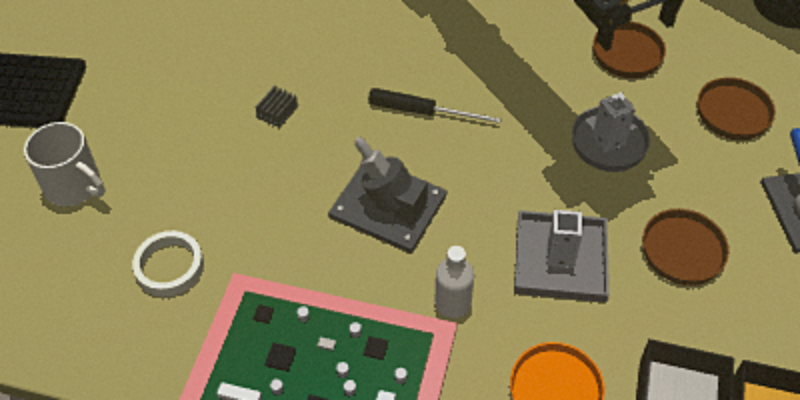

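View pics/f2.png

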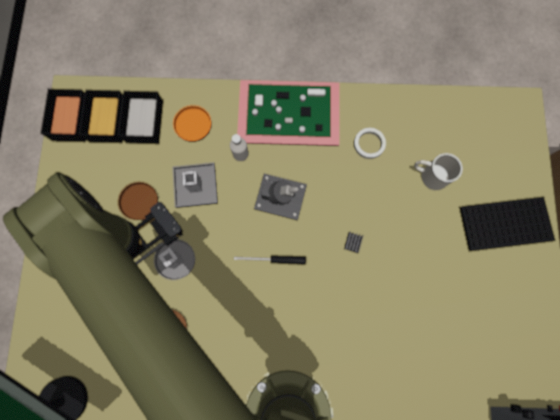

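The pictures show the wide-bored sleeve upright in the tray (top 190,180) and the narrow one upright in the grey dish (top 168,258). Everything else is where it started and the gripper is clear, so I'm handing in.

```bash
python3 -c "
from cell import env
print(env.sign_off())"
```

```text
the job is handed in; nothing more can be done
None
```

I tried both sleeves on the gauge pin one at a time, sorted them, and handed the job in at about 26.5 s of the 72 s allowed.

- **Sleeve nearer the robot:** it slid over the pin, passed the square without resistance at the angle I had measured (about 13°), and seated on the boss face. I felt about 7 N there, with the foot within 1 mm of home. It needed no turning to drop. It now stands upright in the square tray.
- **The other sleeve:** it stopped 30 mm above the boss face under about 9 N. It stayed at 30.0–30.2 mm while I turned it 20° each way from the square's measured angle. I did not force it. It now stands upright in the grey round dish.

**Last checks:** the final pictures from both cameras show each sleeve standing in its place. The other things on the bench look unmoved, and the gripper was open and clear. The forces I read stayed below about 10 N.

**Disagreements:** the two cameras differed by 1–2 mm, and the arm lagged up to 2 mm after long moves. I corrected for both.

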